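Clamp and start the guarded bushing press

ROBOT

A 6-joint arm with a two-finger parallel gripper is mounted at the origin on the work surface. World frame = base frame: x ahead of the robot, y to its left, z up, the work surface at z = 0. Lengths are in m, angles in rad, forces in N, time in s.
With the tool pointing down it reaches from about 0.4 to 0.925 m from the base axis. Payload 3.4 kg.
Tool frame: the origin (TCP) lies at the very end of the fingers, on their centre line; the grasp point (between the pads) lies 19 mm behind it; z points along the fingers, y is the line along which they close (so a half turn about z gives the same grasp; the last joint's range is limited). The gripper opens to 85 mm and grips with 20 to 120 N. Pads are 22 mm wide; open, the fingers measure 114 mm over their backs; the gripper's body (76 mm by 85 mm) begins 54 mm behind the grasp point. The pads swing forward as they close: fully open they stand 13 mm farther back than shut.
Start: joints at [-1.313, 0.307, 1.506, -0, 1.328, -0.073], TCP at [0.187, -0.544, 0.231] pointing down, gripper open.
Joint ranges: [-3.12, 3.12], [-1.05, 2.28], [0.14, 2.33], [-1.42, 4.57], [0.1, 2.73], [-2.68, 2.68]. Speed limits (rad/s): [2.57, 2.57, 3.14, 3.14, 3.14, 3.14].

INTERFACE

Orientations are given as a rotation vector (axis times angle).
In Python, from workcell import sensors, eyes, robot gives the robot as it stands. The module is installed in compiled form; this text tells all that it offers.
- The arm moves only by the tool jog_arm, never from a script. Its argument "steps" is a list of rows, each a list of 3 entries, a list of its own where there are three numbers: the gripper's target within -1 to 1 (fully open at 1, half-way at 0, shut at -1), then the shift along the tool's x, y, z in cm, then the turn about the tool's z in degrees. A call has 1 to 12 rows; each row is the pose to reach, as a shift and turn from the pose commanded when the call began, along the tool's axes at that moment; what a row does not reach only later rows make up. A row lasts 1/12 s, in which the tool goes at most 41.7 mm and 7.16 degrees, less where a joint would pass 70% of its speed; a pose out of reach is approached as far as the arm can. A call with a gripper value outside its range is refused whole. The fingers move at their own pace and stop on an object; "squeeze" is the grip in N (left out, the last holds). Time passes only in rows, so rows that repeat a pose let the fingers close. It gives the time, the measured TCP pose, the force, the opening and the grip force at its end, in the units of the state.
- sensors.sense(): the state, without advancing time (a new reading comes with each control period).
- eyes.get_image(name): name is "scene" or "top"; returns a dict with "image" (480x640x3 uint8, red, green, blue), "camera_matrix" (3x3 intrinsics, pixels), "D" ([k1, k2, p1, p2, k3] as OpenCV has them; the pictures are not rectified), "extrinsics" (4x4, takes a point from camera to world coordinates). Camera axes: x right, y down, z forward; pixel columns grow to the right and rows downward; lengths in m; the calibration is good to about 2 mm. A picture is of the moment at which its call begins. There is no depth.
- robot.hand_in(): hands the job in; it is judged then, once.
The state is a dict: "clock": time; "q": joint angles; "joint_vel": joint speeds; "tau": joint torques, N m; "position": TCP position; "tool_rot": TCP orientation; "force": force on the tool from outside, world axes, zero at the start; "torque": the same for the moment, N m; "width": finger opening in m; "gripper_force": force on a finger pad.
Only numpy, scipy, OpenCV 4.12 (cv2) and the standard library are available. Lean on these libraries where they do the work, as an engineer would, in place of code of your own. Each camera call takes 0.05 s, during which the arm holds its last target. There are 200 camera calls.

TASK

Reach down through the window in the yellow guard and press the red lever all the way down so the work is clamped, without touching the guard; the lever stays down by itself, so draw back out. Then press the green start button on the control box fully in and let it go. Leave the red stop button alone, grasp nothing, and do not move the tools and parts standing around.

Things in the scene. Friction and masses are not known exactly. Their poses are not given: they have to be found in the camera images.
- guard: Yellow guard with clear sides, fixed over the press; do not touch it. Origin: centre of its window on the upper face, 122 mm above the table. x points to the lever's hinge and the blue cylinder, y left, z up; yaw within 0.25 rad. Window: square hole 96 x 96 mm along x, y in a 6 mm plate spanning x -71 to 119, y -95 to 95 mm. The cylinder behind reaches x = 226 mm, 80 mm high.
- lever_pad (a point): Centre of the upper face of the red lever's pad (34 x 44 mm), visible through the window; moves with the lever. With the lever up it is about 10 mm below the window's upper face, with the lever fully down about 40 mm below it, always within 4 mm of under the window's centre.
- clamp (a joint): Clamp lever angle in rad: 0 = up, 0.36 = fully down at a firm stop. It starts between 0 and 0.08. Hinged 85 mm from the pad, on the guard's +x side; a downward push of about 5 to 6 N on the pad moves it, and friction keeps it where it is left.
- control: Grey control box, 100 (x) x 180 (y) x 50 mm high, fixed on the table; origin at the centre of its underside, on the table. Two buttons on its top: green start at y = +45 mm, stop at y = -45 mm.
- start_top (a point): Centre of the top face of the green start button (32 mm across) on the control box, pressed straight down.
- start (a joint): Travel of the start button in m: 0 = out, 0.006 = fully in; springs back; fully in takes about 5 N.
- stop (a joint): Travel of the red stop button in m (yellow collar), 90 mm from the start button; 0 = out. Must not be pressed.
- socket: Loose steel deep socket standing upright, 26 mm across, 62 mm high; origin under its centre. Leave it.
- bushing: Loose brass bushing, ring 36 mm across, 30 mm high, standing on the table; origin under its centre. Leave it.
- hammer: Loose hammer lying at the left, about 300 mm long. Leave it.
- wrench: Loose steel wrench lying at the far left. Leave it.
- can: Loose blue spray can, 66 mm across, 170 mm high, at the right. Leave it.
- jar: Loose jar with red cap, 70 mm across, 90 mm high, at the right. Leave it.
- screwdriver: Loose screwdriver lying at the near right. Leave it.
Mind the look-alikes: they are no part of the job. Of the things like the control, leave any that is brown or white; of the rest the larger one is meant.

How it is judged:
On the way, in this order (a step that is already met when the one before it is completed fails the run):
1. the red clamp lever is fully down (value of joint clamp above 0.32 rad), for 0.2 s.
2. the green start button is pressed fully in (value of joint start above 0.0045 m), for 0.05 s.
At the end, for the whole second after the job is handed in: The clamp lever stands at 0.32 rad or more (of 0.36), the start button has sprung back out (under 1.5 mm) and the stop button is out (value of joint clamp above 0.32 rad and value of joint each of start, stop below 0.0015 m); the robot touches nothing.
It fails at once if the robot touches the guard (contact force between guard and the fingers above 0.5 N or contact force between guard and the arm above 0.5 N).
It fails at once if start is pressed before the lever is down (value of joint start above 0.003 m and value of joint clamp below 0.31 rad).
It fails at once if the stop button is pressed (value of joint stop above 0.002 m).
It fails at once if a loose tool or part is moved or lifted by more than 15 mm (distance of any of socket, bushing, hammer, wrench, can, jar, screwdriver from where it was at the start of the episode above 0.015 m).
It also fails if it takes over 45 s, if anything falls off the work surface, if the arm or the gripper's body presses on something with over 40 N, if the wrist force passes 120 N, or if a joint passes its speed limit or range.

## Working session

There is one attempt and no reset: what is moved stays moved. The work goes in short steps, Python scripts to look and compute and a tool call to move; the robot and the scene stay as the last step left them, time stands still between calls to the robot, and variables do not carry over. Pictures are saved under pics/ and viewed, at most 10 in all, crops included, and the job is handed in when it is done.

Besides the shell and the picture viewer there is one more tool, called as name([rows], argument=value, ...), one row to a line, values as JSON. jog_arm: Moves the arm, as the interface text tells. Its arguments: {"type":"object","properties":{"steps":{"type":"array"},"squeeze":{"type":"number"}},"required":["steps"]}

```bash
mkdir -p pics
python3 - <<'E'
from workcell import sensors, eyes, robot
import cv2,pickle
d={}
for n in("scene","top"):
    r=eyes.get_image(n);d[n]=r
    cv2.imwrite(f"pics/{n}0.png",r["image"][:,:,::-1])
    print(n,r["camera_matrix"].tolist(),r["D"],r["extrinsics"].round(3).tolist() if hasattr(r["extrinsics"],"round") else r["extrinsics"])
pickle.dump(d,open("d.pkl","wb"))
s=sensors.sense();print(s)
E
```

```text
scene [[466.4622328800531, 0.0, 316.8648433741426], [0.0, 466.4622328800531, 240.4408303739784], [0.0, 0.0, 1.0]] [0.04088771 0.         0.         0.         0.        ] [[0.178, 0.849, -0.497, 1.093], [0.984, -0.15, 0.096, -0.122], [0.007, -0.506, -0.863, 1.076], [0.0, 0.0, 0.0, 1.0]]
top [[575.4890502645329, 0.0, 324.331855896983], [0.0, 575.4890502645329, 235.3084223873088], [0.0, 0.0, 1.0]] [-0.01245577  0.          0.          0.          0.        ] [[-0.013, -0.986, 0.167, 0.337], [-1.0, 0.009, -0.019, -0.006], [0.018, -0.167, -0.986, 1.387], [0.0, 0.0, 0.0, 1.0]]
{'clock': 0.1, 'q': array([-1.31351082e+00,  3.07521867e-01,  1.50757348e+00, -1.55474443e-05,
        1.32841814e+00, -7.34904544e-02]), 'joint_vel': array([ 0.0005883 , -0.00204888, -0.00395209, -0.00225363,  0.00028241,
        0.00041329]), 'tau': array([ 9.60464808e-05, -4.58529603e+01, -2.52607906e+01, -1.43673187e-04,
        5.55821462e-03, -2.90369132e-05]), 'position': array([ 0.18655765, -0.5432074 ,  0.23044802]), 'tool_rot': array([-3.09683798e+00, -5.16907329e-01,  3.00306120e-04]), 'force': array([-0.01760928, -0.14295143, -0.29454976]), 'torque': array([ 0.05277629, -0.03217835,  0.03368321]), 'gripper_force': 0.0, 'width': 0.08567163693777108}
```

View pics/scene0.png

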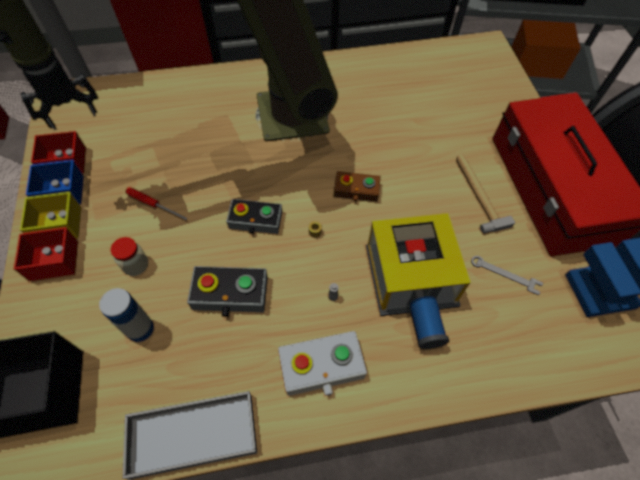

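View pics/top0.png

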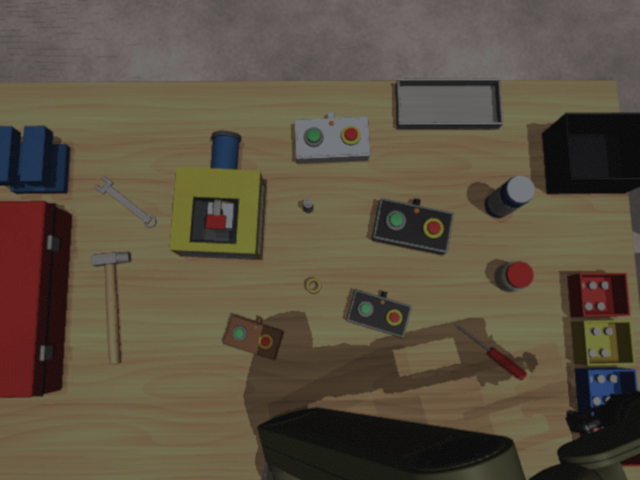

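The scene view shows the guard window at about (418,243). The top view shows it at about (214,220), with the red pad at about (216,221).

Control-like boxes in the top view:
- white (331,138)
- brown (253,336)
- small grey (378,312)
- large grey (412,225)

The large grey one fits: it is neither brown nor white, and it is the larger of the two left. Its green button is at top (397,220) and scene (246,284). I'll confirm this in one enlarged crop.

Run:
```python
import pickle,cv2,numpy as np
d=pickle.load(open("d.pkl","rb"))
t=d["top"]["image"][:,:,::-1];s=d["scene"]["image"][:,:,::-1]
def c(im,x,y,w=100,h=75):return np.clip(cv2.resize(im[y:y+h,x:x+w].astype(float),None,fx=4,fy=4,interpolation=cv2.INTER_CUBIC)*1.5,0,255)
o=np.vstack([np.hstack([c(t,165,180),c(t,365,185)]),np.hstack([c(s,368,210),c(s,182,250)])])
cv2.imwrite("pics/crop.png",o)
```

```text
[ WARN:0@0.037] global loadsave.cpp:1063 imwrite_ Unsupported depth image for selected encoder is fallbacked to CV_8U.
```

View pics/crop.png

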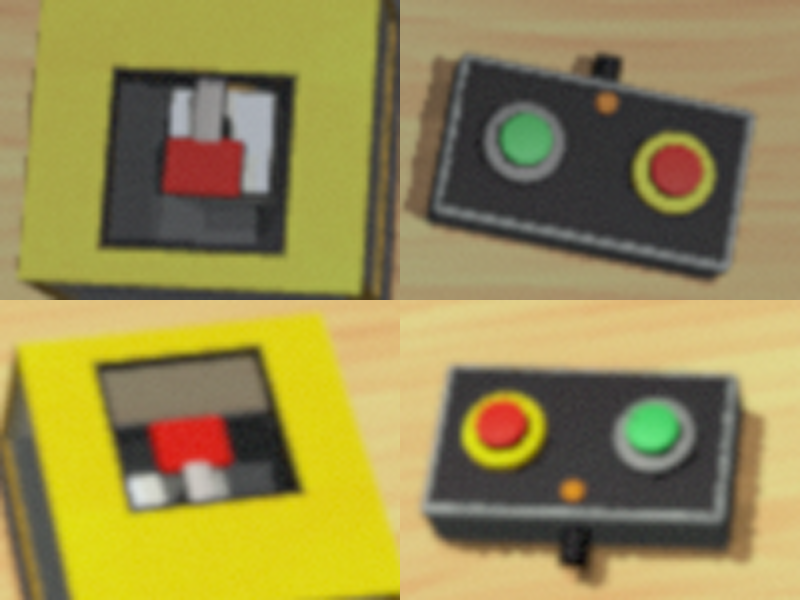

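The crop shows the large black-grey box with its grey-collared green button at top (397,220). The stop button has a yellow collar at top (434,227). The red pad shows through the window at top (216,221). Next I'll triangulate.

```bash
cat > tri.py <<'E'
import pickle,cv2,numpy as np
d=pickle.load(open("d.pkl","rb"))
def tri(pt,ps):
    P=[];U=[]
    for n,p in(("top",pt),("scene",ps)):
        r=d[n];U.append(cv2.undistortPoints(np.array([[p]],float),r["camera_matrix"],np.array(r["D"])).reshape(2,1))
        P.append(np.linalg.inv(r["extrinsics"])[:3])
    X=cv2.triangulatePoints(*P,*U)[:,0];X=X[:3]/X[3]
    e=[np.linalg.norm((p[:,:3]@X+p[:,3])[:2]/(p[2,:3]@X+p[2,3])-u[:,0])*500 for p,u in zip(P,U)]
    return X,max(e)
E
python3 - <<'E'
from tri import *
from scipy.spatial.transform import Rotation as R
T=lambda x,y,o:(o[0]+x/4-.375,o[1]+y/4-.375)
A=(165,180);B=(365,185);C=(368,210);D=(182,250)
pts={"w++":((115,68,A),(302,192,C)),"w+-":((296,76,A),(130,212,C)),"w--":((283,253,A),(95,65,C)),"w-+":((100,246,A),(260,48,C)),
"pad":((203,166,A),(192,143,C)),"start":((127,139,B),(251,127,D)),"stop":((276,170,B),(102,124,D)),
"b++":((64,55,B),(336,222,D)),"b+-":((353,114,B),(26,214,D)),"b--":((325,268,B),(53,70,D)),"b-+":((36,208,B),(335,78,D))}
r={}
for k,(a,b) in pts.items():
    X,e=tri(T(*a),T(*b));r[k]=X;print(k,X.round(4),round(e,2))
w=np.array([r[k] for k in("w++","w+-","w--","w-+")]);print("win",w.mean(0),np.linalg.norm(w-np.roll(w,1,0),axis=1))
v=w[0]+w[1]-w[2]-w[3];print("guard yaw",np.arctan2(v[1],v[0]));v=r["start"]-r["stop"];print("ctl yaw",np.arctan2(-v[0],v[1]),np.linalg.norm(v))
# single-view with known heights
for n,k,z in(("top","pad",None),):pass
print(R.from_rotvec([-3.09683798,-.516907329,.0003]).as_matrix().round(3))
E
```

```text
w++ [0.6414 0.2624 0.1248] 0.06
w+- [0.6362 0.1614 0.1238] 0.15
w-- [0.5357 0.1674 0.1236] 0.15
w-+ [0.5409 0.269  0.1227] 0.22
pad [0.5888 0.2157 0.1056] 0.18
start [ 0.5955 -0.1998  0.0724] 0.1
stop [ 0.5768 -0.2866  0.07  ] 0.21
b++ [ 0.6526 -0.1631  0.047 ] 2.12
b+- [ 0.6149 -0.3388  0.0452] 0.58
b-- [ 0.5221 -0.318   0.0457] 0.28
b-+ [ 0.5593 -0.1478  0.048 ] 0.21
win [0.58856389 0.21504652 0.12372021] [0.10078771 0.10117256 0.10066497 0.10170004]
guard yaw -0.06219516133870941
ctl yaw -0.2127840455333645 0.0888150138409661
[[ 0.946  0.325 -0.001]
 [ 0.325 -0.946  0.002]
 [ 0.    -0.002 -1.   ]]
```

Window height 0.124 (122 expected), pad about 15 mm below it, buttons 89 mm apart (90 expected): all consistent. I'll shut the gripper and move over.

jog_arm([
  [-1, [18, -12, 0], 0],
  [-1, [36, -24, 0], 0],
  [-1, [36, -24, 0], 0],
  [-1, [36, -24, 0], 0],
  [-1, [36, -24, 0], 0],
  [-1, [36, -24, 0], 0],
  [-1, [36, -24, 0], 0],
  [-1, [36, -24, 0], 0],
  [-1, [36, -24, 0], 0],
  [-1, [36, -24, 0], 0],
  [-1, [36, -24, 0], 0],
  [-1, [36, -24, 0], 0],
], squeeze=20)

```text
clock: 1.1
position: [0.4511, -0.1966, 0.231]
tool_rot: [-3.096, -0.525, -0.001]
force: [-0.1, -0.9, -0.1]
width: -0.0003
gripper_force: 0.0
```

jog_arm([
  [-1, [13, -17, 0], 0],
  [-1, [26.4, -34.5, 0], 0],
  [-1, [26.4, -34.5, 0], 0],
  [-1, [26.4, -34.5, 0], 0],
  [-1, [26.4, -34.5, 0], 0],
  [-1, [26.4, -34.5, 0], 0],
  [-1, [26.4, -34.5, 0], 0],
  [-1, [26.4, -34.5, 0], 0],
  [-1, [26.4, -34.5, 0], 0],
  [-1, [26.4, -34.5, 0], 0],
  [-1, [26.4, -34.5, 4], 0],
  [-1, [26.4, -34.5, 4], 0],
])

```text
clock: 2.1
position: [0.5855, 0.2144, 0.1858]
tool_rot: [-3.098, -0.522, 0.011]
force: [-2.5, -0.8, -2.2]
width: -0.0001
gripper_force: 0.0
```

Run:
```python
from workcell import sensors, eyes
import cv2,numpy as np
o=[]
for n,x,y in(("top",140,130),("scene",340,160)):
    r=eyes.get_image(n);o.append(cv2.resize(r["image"][y:y+150,x:x+130,::-1],None,fx=3,fy=3))
cv2.imwrite("pics/above.png",np.hstack(o));s=sensors.sense();print(s["position"],s["tool_rot"],s["clock"])
```

```text
[0.5852635  0.21131261 0.18866136] [ 3.09684944  0.51873457 -0.00958487] 2.2
```

View pics/above.png

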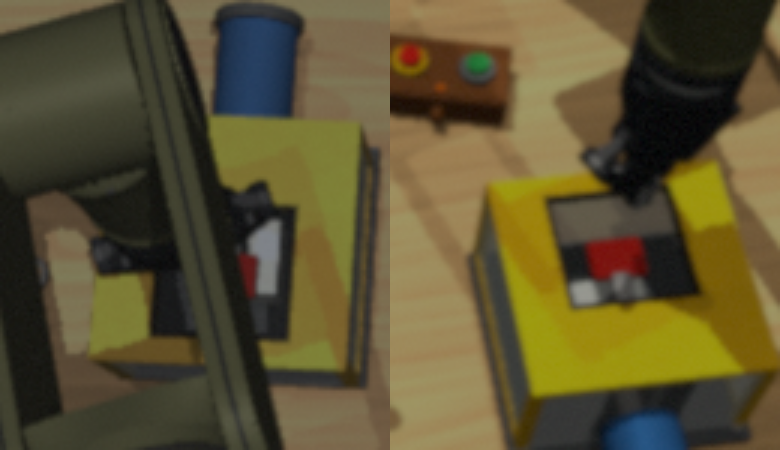

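The fingertips show above the window, at scene (424,224), and the guard is clear. Before descending I'll check the height of the wide linkage elbow and where the TCP projects.

Run:
```python
from tri import *
print(tri((227.3,195),(409,213)))
r=d["scene"]
for p in([.5853,.2113,.1887],):
    M=np.linalg.inv(r["extrinsics"]);print(cv2.projectPoints(np.array([p]),cv2.Rodrigues(M[:3,:3])[0],M[:3,3],r["camera_matrix"],np.array(r["D"]))[0])
```

```text
(array([0.60576794, 0.16222766, 0.28382971]), np.float64(0.013369335919923743))
[[[420.12222408 225.93556687]]]
```

The elbow sits 95 mm above the tip, so it clears the plate. I'll descend in stages.

jog_arm([
  [-1, [0, 0, 0], 0],
  [-1, [0, 0, 0], 0],
  [-1, [0, 0, 1], 0],
  [-1, [0, 0, 2], 0],
  [-1, [0, 0, 3], 0],
  [-1, [0, 0, 4], 0],
  [-1, [0, 0, 4], 0],
  [-1, [0, 0, 4], 0],
])

```text
clock: 2.87
position: [0.586, 0.2117, 0.1499]
tool_rot: [3.098, 0.517, -0.004]
force: [-0.1, 0.2, 0.7]
width: -0.0002
gripper_force: 0.0
```

jog_arm([
  [-1, [0.4, -0.2, 0], 0],
  [-1, [0.4, -0.2, 1.5], 0],
  [-1, [0.4, -0.2, 3], 0],
  [-1, [0.4, -0.2, 4], 0],
  [-1, [0.4, -0.2, 4.8], 0],
  [-1, [0.4, -0.2, 5.5], 0],
  [-1, [0.4, -0.2, 6], 0],
  [-1, [0.4, -0.2, 6.4], 0],
  [-1, [0.4, -0.2, 6.4], 0],
])

```text
clock: 3.62
position: [0.5895, 0.2155, 0.087]
tool_rot: [-3.098, -0.517, 0.002]
force: [-1.3, -0.5, 0.8]
width: 0.0001
gripper_force: 0.5
```

jog_arm([
  [-1, [0, 0, 0.2], 0],
  [-1, [0, 0, 0.4], 0],
  [-1, [0, 0, 0.4], 0],
  [-1, [0, 0, 0.4], 0],
])

```text
clock: 3.95
position: [0.5902, 0.2155, 0.0836]
tool_rot: [-3.098, -0.517, -0.001]
force: [-2.2, -0.1, 3.1]
width: -0.0003
gripper_force: 1.9
```

jog_arm([
  [-1, [0, 0, 0.2], 0],
  [-1, [0, 0, 0.3], 0],
  [-1, [0, 0, 0.4], 0],
  [-1, [0, 0, 0.4], 0],
])

```text
clock: 4.28
position: [0.5903, 0.2155, 0.0828]
tool_rot: [-3.098, -0.517, -0.003]
force: [-8.0, -1.4, 22.1]
width: 0.0001
gripper_force: 11.3
```

Run:
```python
from workcell import sensors, eyes
import cv2,numpy as np
r=eyes.get_image("scene");cv2.imwrite("pics/press.png",cv2.resize(r["image"][190:290,355:475,::-1],None,fx=5,fy=5,interpolation=cv2.INTER_CUBIC))
s=sensors.sense();print(s["position"],s["force"],s["clock"])
```

```text
[0.59031227 0.21549981 0.08274323] [-8.98199769 -1.74997022 20.90982458] 4.3333
```

View pics/press.png

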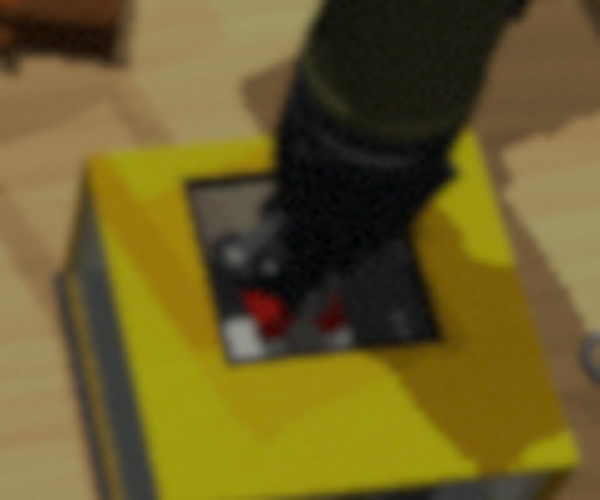

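The tip is on the red pad, at crop (285,310), and clear of the window's edges. Force rose from 3 to 22 N at z = 0.083, which is 40 mm below the window, so the lever is at its firm stop. I'll draw straight up.

jog_arm([
  [-1, [0, 0, 0], 0],
  [-1, [0, 0, -1], 0],
  [-1, [0, 0, -3], 0],
  [-1, [0, 0, -6], 0],
  [-1, [0, 0, -9], 0],
  [-1, [0, 0, -12], 0],
  [-1, [0, 0, -14], 0],
  [-1, [0, 0, -14], 0],
])

```text
clock: 5.0
position: [0.5942, 0.2161, 0.2251]
tool_rot: [-3.098, -0.517, -0.019]
force: [0.7, 0.9, 1.0]
width: 0.0
gripper_force: 0.0
```

jog_arm([
  [-1, [-6, 18, 0], 0],
  [-1, [-13, 39.4, 0], 0],
  [-1, [-13, 39.4, 0], 0],
  [-1, [-13, 39.4, 0], 0],
  [-1, [-13, 39.4, 0], 0],
  [-1, [-13, 39.4, 0], 0],
  [-1, [-13, 39.4, 0], 0],
  [-1, [-13, 39.4, 0], 0],
  [-1, [-13, 39.4, 0], 0],
  [-1, [-13, 39.4, 0], 0],
  [-1, [-13, 39.4, 0], 0],
  [-1, [-13, 39.4, 0], 0],
])

```text
clock: 6.0
position: [0.5948, -0.2025, 0.2179]
tool_rot: [3.1, 0.51, -0.001]
force: [-0.7, 1.0, -1.6]
width: -0.0001
gripper_force: 0.0
```

Run:
```python
from workcell import sensors, eyes
import cv2,numpy as np
r=eyes.get_image("top");a=cv2.resize(r["image"][170:260,165:265,::-1],None,fx=4,fy=4,interpolation=cv2.INTER_CUBIC)
r=eyes.get_image("scene");b=cv2.resize(r["image"][205:295,355:455,::-1],None,fx=4,fy=4,interpolation=cv2.INTER_CUBIC)
cv2.imwrite("pics/after.png",np.hstack([a,b]))
s=sensors.sense();print(s["position"],s["force"],s["clock"])
```

```text
[ 0.59469274 -0.19940298  0.21822943] [0.64069458 0.85977725 0.77982003] 6.1
```

View pics/after.png

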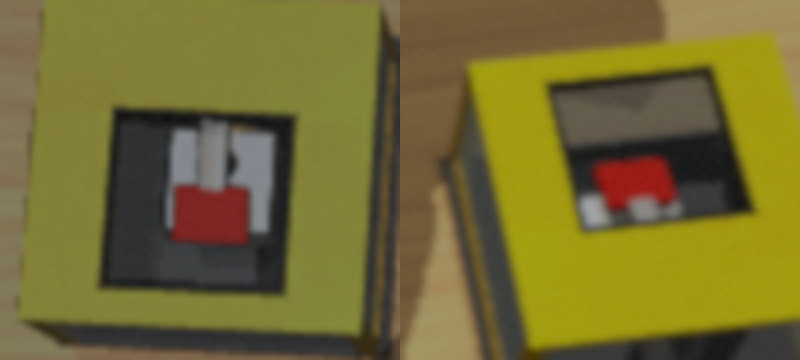

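The lever now stands lower, with the pad at top (218,224) and scene (414,250), well below the window face. Next I'll press start.

jog_arm([
  [-1, [0, 0, 3], 0],
  [-1, [0, 0, 6], 0],
  [-1, [0, 0, 9], 0],
  [-1, [0, 0, 11], 0],
  [-1, [0, 0, 12.5], 0],
  [-1, [0, 0, 13.3], 0],
  [-1, [0, 0, 13.3], 0],
  [-1, [0, 0, 13.3], 0],
])

```text
clock: 6.77
position: [0.5953, -0.1984, 0.0864]
tool_rot: [-3.098, -0.52, 0.0]
force: [-0.4, 0.6, -0.3]
width: -0.0
gripper_force: 0.0
```

jog_arm([
  [-1, [0, 0, 0.4], 0],
  [-1, [0, 0, 0.8], 0],
  [-1, [0, 0, 1.1], 0],
  [-1, [0, 0, 1.4], 0],
  [-1, [0, 0, 1.6], 0],
  [-1, [0, 0, 1.6], 0],
])

```text
clock: 7.27
position: [0.5953, -0.1997, 0.0704]
tool_rot: [3.099, 0.517, 0.001]
force: [0.4, -0.5, 2.5]
width: 0.0002
gripper_force: 1.2
```

Contact at about 0.071, as expected. I'll press on in small steps.

jog_arm([
  [-1, [0, 0, 0.2], 0],
  [-1, [0, 0, 0.4], 0],
  [-1, [0, 0, 0.5], 0],
  [-1, [0, 0, 0.6], 0],
  [-1, [0, 0, 0.6], 0],
])

```text
clock: 7.68
position: [0.5953, -0.1997, 0.066]
tool_rot: [3.098, 0.517, 0.002]
force: [-3.2, 1.6, 12.3]
width: 0.0
gripper_force: 5.7
```

jog_arm([
  [-1, [0, 0, 0.2], 0],
  [-1, [0, 0, 0.3], 0],
  [-1, [0, 0, 0.3], 0],
])

```text
clock: 7.93
position: [0.5954, -0.1998, 0.0657]
tool_rot: [3.097, 0.517, 0.003]
force: [-7.0, 3.7, 26.4]
width: 0.0001
gripper_force: 13.4
```

Firm stop: force doubled with only 0.3 mm of travel, so the button is fully in. Now I'll let go and lift.

jog_arm([
  [-1, [0, 0, -1], 0],
  [-1, [0, 0, -3], 0],
  [-1, [0, 0, -6], 0],
  [-1, [0, 0, -9], 0],
  [-1, [0, 0, -13], 0],
  [-1, [0, 0, -15], 0],
  [-1, [0, 0, -15], 0],
  [-1, [0, 0, -15], 0],
  [-1, [0, 0, -15], 0],
])

```text
clock: 8.68
position: [0.5941, -0.1992, 0.2101]
tool_rot: [-3.098, -0.517, 0.003]
force: [-0.3, -0.7, -0.8]
width: 0.0002
gripper_force: 0.0
```

Run:
```python
from tri import *
from workcell import sensors, robot
print("pad now",tri((217.8,223.4),(413.6,250.2)))
s=sensors.sense();print(s["position"],s["force"],s["clock"])
print(robot.hand_in())
```

```text
pad now (array([0.5883826 , 0.21485096, 0.08128601]), np.float64(0.4555092773557093))
[ 0.59413479 -0.19922631  0.21009635] [-0.28930422 -0.72906941 -0.80126227] 8.6833
the job is handed in; nothing more can be done
None
```

I pressed the clamp lever to its firm stop (pad measured at z ≈ 0.081 m, about 41 mm below the window's upper face), then pressed the green start button fully in and let it go, and handed the job in at 8.7 s with the arm clear; no verdict came back.

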